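Clamp a bangle in the setter's block with the flat screwdriver

TASK

Clamp the bangle in the setter's block: take the big flat screwdriver from the rack, feel for the slot of the keeper screw until the blade drops in, and turn the screw clockwise until its tongue lies over the bangle against the stop pin. Then stand the screwdriver upright in a free hole of the rack, fully down, and let go. Turn the keeper with the screwdriver, not with the fingers, and leave the bangle and the other two rack tools in their places.

Things in the scene. Friction and masses are not known exactly. Their poses are not given: they have to be found in the camera images.
- block: Setter's block: dark steel, 95 x 140 mm, 45 mm high, fixed, left or right in the work area; origin under the keeper screw's axis. It carries the screw, the bangle's nest 60 mm towards -y, and a 10 mm stop pin beside the tongue's closed place. The tongue is a steel bar 22 mm wide under the screw's head, 57 to 63 mm above the table, reaching 45 mm from the axis; it turns with the screw.
- slot (a point): Centre of the floor of the slot in the keeper screw's head (plain steel, diameter 36 mm, top 75 mm above the table). Slot: 6 mm wide, 7 mm deep, right across the head, dark floor 68 mm above the table. The frame turns with the screw: x along the slot and towards the tongue's end, z up.
- keeper (a joint): Turn of the keeper screw, rad, growing clockwise seen from above. Starts loose at 0.05 to 0.5; its end stop is at 1.571, tongue over the bangle's near rim beside the stop pin. Takes about 0.1 N m and stays where left. The blade has about 0.17 rad of play each way in the slot, so the driver must turn farther than the screw.
- driver_grip (a point): Flat screwdriver, upright in one of the rack's holes. Point: centre of its black handle, a rounded block 24 mm across its two flats (x, the way to grip it), 32 mm wide (y), 74 mm high; z up. Steel collar (diameter 40, 8 thick) from 37 to 45 mm below this point, blade tip 123 mm below. About 0.16 kg. In the rack this point is 145 mm above the table.
- driver_tip (a point): Middle of the screwdriver's blade tip; axes as driver_grip. Blade 18 mm wide along y (parallel to the handle's flats), 3 mm thick along x, 14 mm long, under a round shank of 10 mm. Seated in the screw the tip is at the slot's floor; in the rack it is 22 mm above the table.
- driver: The whole flat screwdriver, 160 mm long: origin at the blade tip, axes as driver_grip.
- rack: Dark wooden rack, 90 (x) by 250 mm (y), fixed, on the other side from the block; origin under its middle. Top board 10 mm thick, upper face 100 mm above the table, with three square 24 mm through holes 75 mm apart along y. Tools hang in them by collars resting on the board. Two other tools fill two holes, so the screwdriver's own hole is the only free one.
- hole0 (a point): Centre of the rack's hole at its +y end, at the top face of the board (100 mm above the table).
- hole1 (a point): Centre of the rack's middle hole, at the top face of the board.
- hole2 (a point): Centre of the rack's hole at its -y end, at the top face of the board.
- scriber: Other rack tool, leave alone: pointed scriber, slim round black handle (diameter 18 mm, 60 mm high, top 166 mm above the table), collar 36 mm. Origin at its point, z up.
- burnisher: Other rack tool, leave alone: ball-ended burnisher, wooden stem ending in a 32 mm ball (top 160 mm above the table), brass collar 36 mm. Origin at its lower end, z up.
- bangle: Brass bangle lying flat round a low hub on the block, 60 mm from the screw's axis: diameter 66 mm outside, 53 inside, 10 mm high; origin at the centre of its underside, 45 mm above the table. Loose; the closed tongue passes 2 mm above its rim.

How it is judged:
By the outcome, as a careful person would: the job done as asked, in the order asked, and still so for the second after the job is handed in, with the robot touching nothing.
It also fails if it takes over 58 s, if anything falls off the work surface, if the arm or the gripper's body presses on something with over 40 N, if the wrist force passes 120 N, or if a joint passes its speed limit or range.

ROBOT

A 7-joint arm with a two-finger parallel gripper is mounted at the origin on the work surface. World frame = base frame: x ahead of the robot, y to its left, z up, the work surface at z = 0. Lengths are in m, angles in degrees, forces in N, time in s.
With the tool pointing down it reaches from about 0.425 to 0.875 m from the base axis. Payload 4.7 kg.
Tool frame: the origin (TCP) lies midway between the tips of the shut fingers; the grasp point (between the pads) lies 19 mm behind it (env.grip_depth is the distance from the TCP to the grasp point, in m); z points along the fingers, y is the line along which they close (so a half turn about z gives the same grasp; the last joint's range is limited). The gripper opens to 87 mm and grips with 3 to 60 N. Pads are 19 mm wide; open, the fingers measure 117 mm over their backs; the gripper's body (75 mm by 190 mm) begins 51 mm behind the grasp point.
Start: joints at [77.355, 18.392, -4.016, 83.108, 1.295, 78.541, -3.26], TCP at [0.151, -0.632, 0.201] pointing down, gripper open.
Joint ranges: [-163.93, 163.93], [-17.29, 119.83], [-79.2, 71.16], [3.27, 140.29], [-89.18, 269.18], [5.43, 117.66], [-154.24, 154.24]. Speed limits (degrees/s): [147.25, 147.25, 180, 180, 180, 180, 180].

INTERFACE

Orientations are given as [roll, pitch, yaw] about the fixed x, y, z axes, in that order (R = Rz(yaw) Ry(pitch) Rx(roll)).
In Python, from cell import get_obs, optics, env, nets gives the robot as it stands.
- The arm moves only by the shell command python3 -m creep 'ROWS' [FORCE]. ROWS is JSON, a list of rows, each an object of numbers: "wx", "wy", "wz": the turn, a rotation vector about the tool's x, y, z in degrees; "tx", "ty", "tz": the shift along the tool's x, y, z in mm; "gripper": the opening, from -1 (shut) to 1 (fully open). A call has 1 to 5 rows; each row is the pose to reach, as a shift and turn from the pose commanded when the call began, along the tool's axes at that moment; what a row does not reach only later rows make up. A row lasts 1/12 s, in which the tool goes at most 41.7 mm and 7.16 degrees, less where a joint would pass 70% of its speed; a pose out of reach is approached as far as the arm can. A call with a gripper value outside its range is refused whole. The fingers move at their own pace and stop on an object; FORCE is the grip in N (left out, the last holds). Time passes only in rows, so rows that repeat a pose let the fingers close. It gives the time, the measured TCP pose, the force, the opening and the grip force at its end, in the units of the state.
- get_obs(): the state, without advancing time (a new reading comes with each control period).
- optics.read_camera(name): name is "scene" or "top" or "wrist"; returns (picture, depth): 400x640x3 uint8, red, green, blue; 400x640 float32, m along the optical axis (not along the pixel's ray), 0 where there is no reading.
- optics.camera_info(name): a dict with "fovy" (degrees; the focal length in pixels is half the picture's height over the tangent of half this angle, whatever the lens; pixels are square), "cx", "cy" (the principal point, pixels), "R" (3x3) and "t" (3): a world point X has camera coordinates R X + t; the wrist camera has in their place "tool_from_camera" (4x4, takes a point from camera to tool coordinates, whose origin is the TCP and whose axes are the flange's). Camera axes: x right, y down, z forward; pixel columns grow to the right and rows downward; lengths in m; the calibration is good to about 2 mm. A picture is of the moment at which its call begins: read the wrist's pose just before it. camera_info takes no time and is no camera call.
- env.sign_off(): hands the job in; it is judged then, once.
Trained networks look in the newest picture that a camera, given by its name, has taken for a name from the list of things; names that differ only in an ending like _2 or _b are one class to them, and where a whole thing is asked for, a point or a joint stands for the part that bears it (a point fixed in the world has none). Each returns a list of dicts, best first, with "confidence" (0 to 1); they miss things now and then, are a little off and sometimes report something else, mostly with a low value. They report only what shows in the picture. A call takes as long as a camera call.
- nets.look_for(query, camera): "point" ([x, y, z] in m, in world coordinates, good to about 4 mm: the middle of the surface that is visible of it).
- nets.place_of(query, camera): "point" ([x, y, z] in m, in world coordinates, good to about 4 mm: a listed point, or the origin of a listed thing).
The state is a dict: "time_s": time; "qpos": joint angles; "joint_velocities": joint speeds; "effort": joint torques, N m; "tool_pos": TCP position; "tool_rot": TCP orientation; "force": force on the tool from outside, world axes, zero at the start; "wrist_torque": the same for the moment, N m; "grip_width": finger opening in m; "grasp_force": force on a finger pad.
Only numpy, scipy, OpenCV 4.12 (cv2) and the standard library are available. Lean on these libraries where they do the work, as an engineer would, in place of code of your own. Each camera call takes 0.05 s, during which the arm holds its last target. There are 200 camera calls.

## Working session

There is one attempt and no reset: what is moved stays moved. The work goes in short steps, Python scripts to look and compute and a shell command to move; the robot and the scene stay as the last step left them, time stands still between calls to the robot, and variables do not carry over. Pictures are saved under pics/ and viewed, at most 10 in all, crops included, and the job is handed in when it is done.

```bash
ls; mkdir -p pics; python3 - <<'E'
from cell import get_obs, optics, env, nets
import cv2,numpy as np
o=get_obs(); print({k:np.round(v,3) for k,v in o.items()})
for c in("scene","top"):
    p,d=optics.read_camera(c); cv2.imwrite(f"pics/{c}0.png",p[:,:,::-1])
    i=optics.camera_info(c); print(c,i)
for q in["slot","driver_grip","driver_tip","block","rack","hole0","hole1","hole2","scriber","burnisher","bangle"]:
    for c in ("scene","top"):
        print(q,c,[(np.round(r["point"],3).tolist(),round(r["confidence"],2)) for r in nets.place_of(q,c)[:2]])
print(get_obs()["time_s"])
E
```

```text
pics
{'time_s': np.float64(0.0), 'qpos': array([77.354, 18.438, -4.016, 83.175,  1.298, 78.54 , -3.259]), 'joint_velocities': array([ 0.01 , -0.027,  0.142,  0.014,  0.046, -0.003, -0.013]), 'effort': array([ 0.0000e+00, -4.9130e+01, -4.0400e-01, -3.1252e+01, -6.4000e-02,
        4.4000e-02,  0.0000e+00]), 'tool_pos': array([ 0.151, -0.632,  0.2  ]), 'tool_rot': array([-1.79892e+02,  8.00000e-03,  1.34570e+01]), 'force': array([-0.672, -1.007,  1.206]), 'wrist_torque': array([-0.022,  0.011, -0.016]), 'grasp_force': np.float64(0.0), 'grip_width': np.float64(0.087)}
scene {'fovy': 45.52860275315111, 'cx': 323.909252808183, 'cy': 199.76104945794552, 'R': array([[-0.29931089,  0.95401029, -0.01665377],
       [ 0.70523374,  0.20943586, -0.67733448],
       [-0.64269617, -0.21447838, -0.73548668]]), 't': array([ 0.14507154, -0.29135645,  1.49671407])}
top {'fovy': 45.874809228658, 'cx': 320.4525156728132, 'cy': 210.26057272656777, 'R': array([[-0.01152743, -0.99987272,  0.01103012],
       [-0.98793483,  0.00968469, -0.15456705],
       [ 0.15444055, -0.0126788 , -0.98792073]]), 't': arr
[... 625 characters left out ...]
, -0.198, 0.103], 0.89), ([0.512, -0.276, 0.099], 0.65)]
hole1 scene [([0.518, -0.274, 0.103], 0.73), ([0.516, -0.202, 0.101], 0.61)]
hole1 top [([0.516, -0.198, 0.103], 0.89), ([0.512, -0.276, 0.099], 0.65)]
hole2 scene [([0.518, -0.274, 0.103], 0.73), ([0.516, -0.202, 0.101], 0.61)]
hole2 top [([0.516, -0.198, 0.103], 0.89), ([0.512, -0.276, 0.099], 0.65)]
scriber scene []
scriber top [([0.52, -0.28, 0.021], 0.62)]
burnisher scene [([0.514, -0.201, 0.02], 0.79), ([0.565, 0.152, 0.004], 0.27)]
burnisher top [([0.516, -0.198, 0.025], 0.75), ([0.509, -0.128, 0.024], 0.2)]
bangle scene [([0.511, -0.129, 0.021], 0.55), ([0.503, 0.136, 0.042], 0.5)]
bangle top [([0.503, 0.137, 0.047], 0.76)]
1.2
```

View pics/scene0.png

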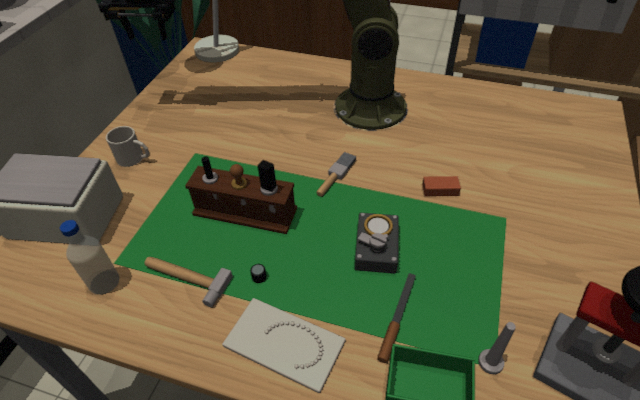

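View pics/top0.png

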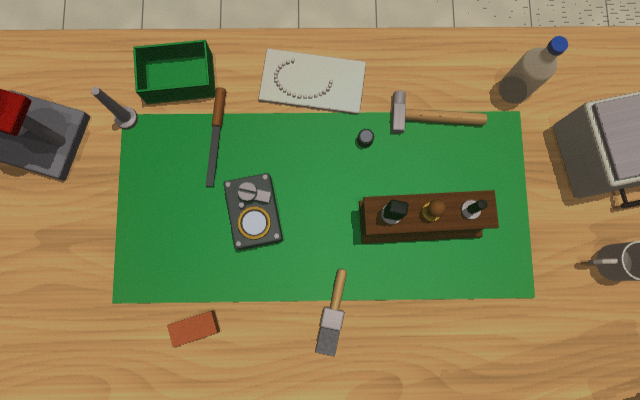

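Scene: the block sits right of the mat centre (about 378,240), with the rack on the left and the driver in its right-hand hole (267,178). Top view: the driver is at (396,210), the keeper screw at (247,191) with its tongue pointing right, and the bangle at (254,223). The network points agree with this. Next I measure the yaws from the top depth.

```bash
cat > h.py <<'E'
from cell import get_obs, optics, env, nets
import cv2,numpy as np
from scipy.spatial.transform import Rotation as Ro
def cloud(cam):
    o=get_obs(); p,d=optics.read_camera(cam); i=optics.camera_info(cam)
    f=200/np.tan(np.radians(i["fovy"]/2)); v,u=np.mgrid[:400,:640]
    P=np.stack([(u-i["cx"])/f*d,(v-i["cy"])/f*d,d],-1)
    if cam=="wrist":
        T=np.array(i["tool_from_camera"]); R=Ro.from_euler("xyz",o["tool_rot"],degrees=True).as_matrix()
        W=(P@T[:3,:3].T+T[:3,3])@R.T+o["tool_pos"]
    else: W=(P-i["t"])@i["R"]
    W[d==0]=np.nan
    return p,W
def sel(W,c,r,z0,z1):
    return (np.hypot(W[...,0]-c[0],W[...,1]-c[1])<r)&(W[...,2]>z0)&(W[...,2]<z1)
def rect(W,m):
    q=(W[m][:,:2]*1000).astype(np.float32)
    return (len(q),)+cv2.minAreaRect(q) if len(q)>4 else len(q)
E
python3 - <<'E'
from h import *
print(optics.camera_info("wrist"))
for c in("top","scene"):
    p,W=cloud(c)
    print(c,"handle",rect(W,sel(W,(.512,-.125),.03,.172,.195)),"head",rect(W,sel(W,(.563,.148),.03,.071,.08)))
    print(" tongue",rect(W,sel(W,(.563,.148),.06,.055,.066)),"rack",rect(W,sel(W,(.514,-.2),.15,.094,.104)),"block",rect(W,sel(W,(.55,.14),.1,.040,.048)))
    if c=="top": cv2.imwrite("pics/t1.png",cv2.resize(p[150:270,200:520,::-1],None,fx=2.5,fy=2.5,interpolation=cv2.INTER_CUBIC))
E
```

```text
{'fovy': 69.31029746246892, 'cx': 320.65454281436115, 'cy': 197.87183994209985, 'tool_from_camera': array([[ 3.71986234e-04, -9.59992396e-01, -2.80025822e-01,
         7.48696354e-02],
       [ 9.99999926e-01,  3.83634379e-04,  1.32134974e-05,
         7.31812201e-04],
       [ 9.47426751e-05, -2.80025806e-01,  9.59992468e-01,
        -1.82703519e-01],
       [ 0.00000000e+00,  0.00000000e+00,  0.00000000e+00,
         1.00000000e+00]])}
top handle (267, (511.4962158203125, -125.99224090576172), (32.44094467163086, 23.98837661743164), 78.80553436279297) head (223, (563.0785522460938, 148.79310607910156), (34.408626556396484, 34.98245620727539), 78.52928161621094)
 tongue (265, (537.476806640625, 136.55943298339844), (59.136680603027344, 65.4463882446289), 84.65406036376953) rack (3725, (515.1193237304688, -201.38426208496094), (72.94863891601562, 251.58798217773438), 2.5653843879699707) block (1870, (530.7432250976562, 143.06204223632812), (140.2255096435547, 95.12294006347656), 10.789350509643555)
scene handle (145, (512.4093627929688, -125.84451293945312), (33.73342514038086, 26.493019104003906), 75.73859405517578) head (163, (564.119873046875, 148.49766540527344), (34.8918342590332, 36.08918380737305), 78.6773681640625)
 tongue (182, (543.3187866210938, 135.89291381835938), (62.766082763671875, 77.48017883300781), 87.17975616455078) rack (1820, (515.4091186523438, -201.7158660888672), (77.30376434326172, 252.1295928955078), 2.4768450260162354) block (1121, (531.9277954101562, 142.26235961914062), (142.4582977294922, 93.89832305908203), 11.059701919555664)
```

View pics/t1.png

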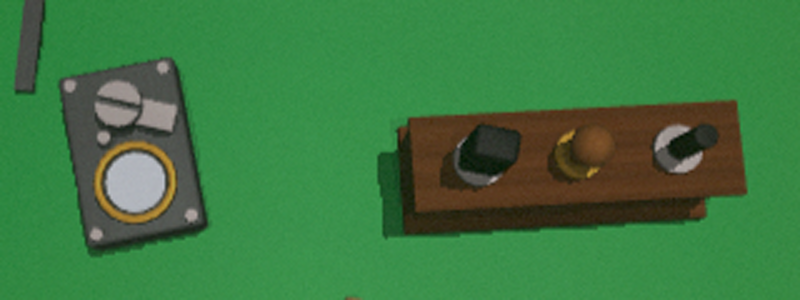

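Driver yaw is about -11.2°, with the grip at (0.5117, -0.126). The slot line is at about 78–80°. I move above the driver.

```bash
python3 -m creep '[{"tx":28,"ty":-24,"tz":-14},{"tx":56,"ty":-49,"tz":-28},{"tx":84,"ty":-73,"tz":-42},{"tx":112,"ty":-98,"tz":-56},{"tx":140,"ty":-122,"tz":-70}]' && python3 -m creep '[{"tx":30,"ty":-26,"tz":-6},{"tx":60,"ty":-52,"tz":-12},{"tx":90,"ty":-78,"tz":-18},{"tx":120,"ty":-104,"tz":-24},{"tx":150,"ty":-130,"tz":-30}]' && python3 -m creep '[{"tx":30,"ty":-26,"wz":-6.6},{"tx":60,"ty":-52,"wz":-13.2},{"tx":90,"ty":-78,"wz":-19.8},{"tx":120,"ty":-104,"wz":-26.4},{"tx":150,"ty":-130,"wz":-33}]'; python3 -c "
from h import *
o=get_obs();print(o['time_s'],o['tool_pos'],o['tool_rot'],o['qpos'])"
```

```text
1.3 [ 0.15122563 -0.63220869  0.20121069] [1.79991443e+02 9.08139769e-04 1.34548573e+01] [77.3542171  18.39080984 -4.01665116 83.10624547  1.29345483 78.5394321
 -3.25990893]validation failed for argument at $[0]...
```

```bash
python3 -m creep '[{"wx":0,"wy":0,"wz":0,"tx":28,"ty":-24,"tz":-14,"gripper":1}]'
```

```text
time_s: 1.38
tool_pos: [0.1653, -0.605, 0.211]
tool_rot: [-179.8, 0.3, 12.9]
force: [-1.1, -0.2, -0.5]
grip_width: 0.0872
grasp_force: 0.0
```

```bash
python3 -m creep '[{"wx":0,"wy":0,"wz":0,"tx":28,"ty":-24,"tz":-14,"gripper":1},{"wx":0,"wy":0,"wz":0,"tx":56,"ty":-49,"tz":-28,"gripper":1},{"wx":0,"wy":0,"wz":0,"tx":84,"ty":-73,"tz":-42,"gripper":1},{"wx":0,"wy":0,"wz":0,"tx":112,"ty":-98,"tz":-56,"gripper":1},{"wx":0,"wy":0,"wz":0,"tx":140,"ty":-122,"tz":-70,"gripper":1}]' && python3 -m creep '[{"wx":0,"wy":0,"wz":-3,"tx":30,"ty":-26,"tz":-3,"gripper":1},{"wx":0,"wy":0,"wz":-9,"tx":60,"ty":-52,"tz":-6,"gripper":1},{"wx":0,"wy":0,"wz":-15,"tx":90,"ty":-78,"tz":-9,"gripper":1},{"wx":0,"wy":0,"wz":-21,"tx":120,"ty":-104,"tz":-12,"gripper":1},{"wx":0,"wy":0,"wz":-27,"tx":150,"ty":-130,"tz":-16,"gripper":1}]'; python3 -c "
from h import *
o=get_obs();print(o['time_s'],o['tool_pos'],o['tool_rot'],o['qpos'])"
```

```text
time_s: 1.8
tool_pos: [0.2814, -0.4494, 0.2861]
tool_rot: [180.0, 0.0, 13.5]
force: [1.5, -0.0, 0.4]
grip_width: 0.0868
grasp_force: 0.0
time_s: 2.22
tool_pos: [0.397, -0.2879, 0.3015]
tool_rot: [180.0, 0.0, 40.7]
force: [0.7, -0.2, -0.2]
grip_width: 0.087
grasp_force: 0.0
2.2167 [ 0.39695929 -0.28794827  0.30150672] [1.79954765e+02 2.14118671e-02 4.07421976e+01] [ 56.03781464  -2.22097943 -22.32813974  94.90446828  -0.81187987
  87.11257485 -15.49263801]
```

```bash
python3 -m creep '[{"wx":0,"wy":0,"wz":-7,"tx":38,"ty":-10,"tz":0,"gripper":1},{"wx":0,"wy":0,"wz":-14,"tx":77,"ty":-20,"tz":0,"gripper":1},{"wx":0,"wy":0,"wz":-21,"tx":115,"ty":-29,"tz":0,"gripper":1},{"wx":0,"wy":0,"wz":-28,"tx":154,"ty":-39,"tz":0,"gripper":1},{"wx":0,"wy":0,"wz":-35,"tx":192,"ty":-49,"tz":0,"gripper":1}]' && python3 -m creep '[{"wx":0,"wy":0,"wz":-3.3,"tx":0,"ty":0,"tz":0,"gripper":1},{"wx":0,"wy":0,"wz":-3.3,"tx":0,"ty":0,"tz":0,"gripper":1}]'; python3 -c "
from h import *
p,W=cloud('wrist'); cv2.imwrite('pics/w1.png',p[:,:,::-1])
o=get_obs();print(o['time_s'],o['tool_pos'],o['tool_rot'],o['qpos'])
print(rect(W,sel(W,(.512,-.126),.03,.175,.195)),rect(W,sel(W,(.512,-.126),.03,.160,.195)))
print([(r['point'],r['confidence']) for r in nets.place_of('driver_grip','wrist')])"
```

```text
time_s: 2.63
tool_pos: [0.5114, -0.1261, 0.3016]
tool_rot: [179.9, 0.0, 75.8]
force: [1.5, -0.0, 0.5]
grip_width: 0.087
grasp_force: 0.0
time_s: 2.8
tool_pos: [0.5116, -0.1248, 0.3013]
tool_rot: [180.0, -0.0, 79.2]
force: [-0.0, -1.5, -0.1]
grip_width: 0.0871
grasp_force: 0.0
2.85 [ 0.5107529  -0.12730624  0.30111111] [-1.79991830e+02  3.10070966e-02  7.87932959e+01] [ 43.98241587   3.15911986 -34.13943518  90.18526854   1.80526186
  87.20944629  -1.41145796]
(622, (510.1784973144531, -126.2367935180664), (31.39514923095703, 24.005996704101562), 78.64228820800781) (670, (510.2088928222656, -126.15664672851562), (31.56426429748535, 24.034072875976562), 78.64228820800781)
[([0.5084, -0.1251, 0.1441], 0.78)]
```

View pics/w1.png

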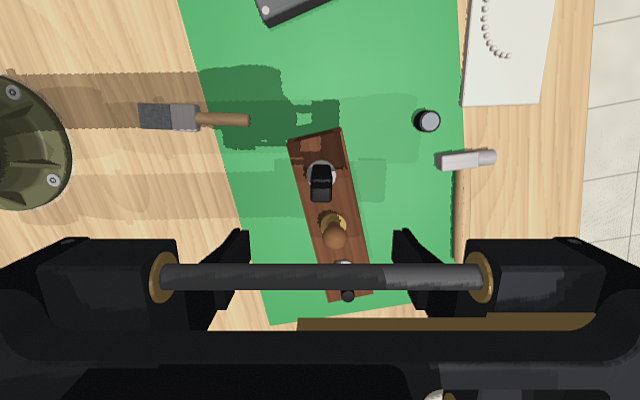

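The wrist picture shows the driver handle at (321,183), between the fingers and aligned with them. Depth puts it at (0.5102, -0.1262), yaw 78.6°, which agrees with the earlier measurement. I descend and grip.

```bash
python3 -m creep '[{"wx":0,"wy":0,"wz":0,"tx":0,"ty":-1,"tz":38,"gripper":1},{"wx":0,"wy":0,"wz":0,"tx":0,"ty":-1,"tz":76,"gripper":1},{"wx":0,"wy":0,"wz":0,"tx":0,"ty":-1,"tz":114,"gripper":1},{"wx":0,"wy":0,"wz":0,"tx":0,"ty":-1,"tz":150,"gripper":1},{"wx":0,"wy":0,"wz":0,"tx":0,"ty":-1,"tz":175,"gripper":1}]' && python3 -m creep '[{"wx":0,"wy":0,"wz":0,"tx":0,"ty":0,"tz":0,"gripper":0},{"wx":0,"wy":0,"wz":0,"tx":0,"ty":0,"tz":0,"gripper":-0.4},{"wx":0,"wy":0,"wz":0,"tx":0,"ty":0,"tz":0,"gripper":-0.8},{"wx":0,"wy":0,"wz":0,"tx":0,"ty":0,"tz":0,"gripper":-1},{"wx":0,"wy":0,"wz":0,"tx":0,"ty":0,"tz":0,"gripper":-1}]' 45 && python3 -m creep '[{"wx":0,"wy":0,"wz":0,"tx":0,"ty":0,"tz":0,"gripper":-1},{"wx":0,"wy":0,"wz":0,"tx":0,"ty":0,"tz":0,"gripper":-1},{"wx":0,"wy":0,"wz":0,"tx":0,"ty":0,"tz":0,"gripper":-1},{"wx":0,"wy":0,"wz":0,"tx":0,"ty":0,"tz":0,"gripper":-1}]'
```

```text
time_s: 3.32
tool_pos: [0.5069, -0.1297, 0.1228]
tool_rot: [-179.8, 0.0, 78.4]
force: [-0.9, -0.3, -0.2]
grip_width: 0.0869
grasp_force: 0.0
time_s: 3.73
tool_pos: [0.511, -0.1284, 0.1283]
tool_rot: [179.8, 0.0, 78.7]
force: [-0.3, -0.3, 0.6]
grip_width: 0.0612
grasp_force: 0.0
time_s: 4.07
tool_pos: [0.5097, -0.1277, 0.1264]
tool_rot: [180.0, 0.0, 78.8]
force: [0.2, -0.2, 0.6]
grip_width: 0.035
grasp_force: 0.0
```

```bash
python3 -m creep '[{"wx":0,"wy":0,"wz":0,"tx":0,"ty":0,"tz":0,"gripper":-1},{"wx":0,"wy":0,"wz":0,"tx":0,"ty":0,"tz":0,"gripper":-1},{"wx":0,"wy":0,"wz":0,"tx":0,"ty":0,"tz":0,"gripper":-1},{"wx":0,"wy":0,"wz":0,"tx":0,"ty":0,"tz":0,"gripper":-1},{"wx":0,"wy":0,"wz":0,"tx":0,"ty":0,"tz":0,"gripper":-1}]';python3 -c "
from h import *
o=get_obs();print(o['tool_pos'],o['tool_rot'])"
```

```text
time_s: 4.48
tool_pos: [0.5097, -0.1277, 0.1262]
tool_rot: [180.0, 0.0, 78.8]
force: [0.0, -0.9, -1.1]
grip_width: 0.0239
grasp_force: 44.5
[ 0.5097428  -0.12774707  0.12615085] [1.79982877e+02 1.08381384e-03 7.87534918e+01]
```

```bash
python3 -m creep '[{"wx":0,"wy":0,"wz":0,"tx":0,"ty":0,"tz":-15,"gripper":-1},{"wx":0,"wy":0,"wz":0,"tx":0,"ty":0,"tz":-40,"gripper":-1},{"wx":0,"wy":0,"wz":0,"tx":0,"ty":0,"tz":-70,"gripper":-1},{"wx":0,"wy":0,"wz":0,"tx":0,"ty":0,"tz":-95,"gripper":-1},{"wx":0,"wy":0,"wz":0,"tx":0,"ty":0,"tz":-110,"gripper":-1}]' && python3 -m creep '[{"wx":0,"wy":0,"wz":0,"tx":20,"ty":0,"tz":0,"gripper":-1},{"wx":0,"wy":0,"wz":0,"tx":50,"ty":0,"tz":0,"gripper":-1},{"wx":0,"wy":0,"wz":0,"tx":85,"ty":0,"tz":0,"gripper":-1},{"wx":0,"wy":0,"wz":0,"tx":120,"ty":0,"tz":0,"gripper":-1},{"wx":0,"wy":0,"wz":0,"tx":150,"ty":0,"tz":0,"gripper":-1}]' && python3 -m creep '[{"wx":0,"wy":0,"wz":0,"tx":25,"ty":-1,"tz":0,"gripper":-1},{"wx":0,"wy":0,"wz":0,"tx":40,"ty":-1,"tz":0,"gripper":-1},{"wx":0,"wy":0,"wz":0,"tx":50,"ty":-1,"tz":0,"gripper":-1},{"wx":0,"wy":0,"wz":0,"tx":50,"ty":-1,"tz":0,"gripper":-1},{"wx":0,"wy":0,"wz":0,"tx":50,"ty":-1,"tz":0,"gripper":-1}]'; python3 - <<'E'
from h import *
p,W=cloud('wrist'); np.savez('w2.npz',p=p,W=W)
cv2.imwrite('pics/w2.png',p[:,:,::-1])
o=get_obs();print(o['time_s'],o['tool_pos'],o['tool_rot'],o['qpos'])
print("head",rect(W,sel(W,(.563,.149),.03,.071,.08)))
for q in ("slot","driver_tip","driver_grip","bangle"): print(q,[(r['point'],r['confidence']) for r in nets.place_of(q,'wrist')[:2]])
E
```

```text
time_s: 4.9
tool_pos: [0.5102, -0.1278, 0.2386]
tool_rot: [179.9, 0.0, 78.8]
force: [1.4, 0.3, -2.3]
grip_width: 0.0237
grasp_force: 44.5
time_s: 5.32
tool_pos: [0.5383, 0.0219, 0.2358]
tool_rot: [-179.9, -0.0, 78.8]
force: [1.1, 0.8, -1.3]
grip_width: 0.024
grasp_force: 44.5
time_s: 5.73
tool_pos: [0.5473, 0.0679, 0.2356]
tool_rot: [-179.9, 0.1, 78.8]
force: [-0.5, 0.1, -2.3]
grip_width: 0.024
grasp_force: 44.5
5.7833 [0.54742925 0.06690348 0.23566698] [-1.79954058e+02  7.93739335e-02  7.86630159e+01] [ 29.76119853   8.97428786 -43.69241307  93.04067003   6.32431311
  80.57722209 -25.96353914]
head (649, (562.0244140625, 148.66920471191406), (34.754119873046875, 34.20802688598633), 78.88758087158203)
slot [([0.5672, 0.1509, 0.0639], 0.73)]
driver_tip [([0.55, 0.0655, 0.1373], 0.86)]
driver_grip [([0.5462, 0.0714, 0.2507], 0.58)]
bangle []
```

View pics/w2.png

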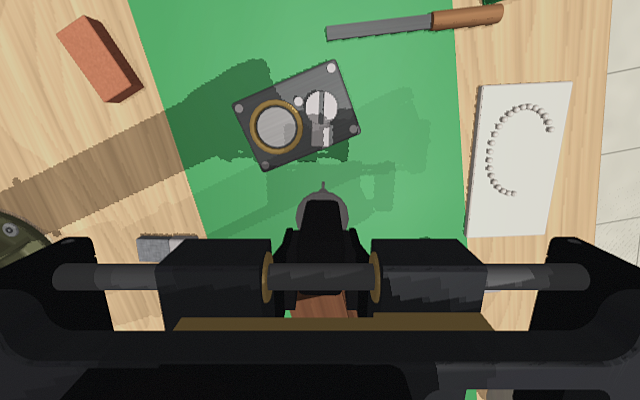

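The slot is at about (321,105) and nearly vertical in the picture, so almost parallel to the blade. The driver tip is at (323,185). I measure both in depth.

```bash
cat > slot.py <<'E'
from h import *
def slot(p,W,c=(.5625,.1487)):
    m=sel(W,c,.021,.0715,.08); q=(W[m][:,:2]*1000).astype(np.float32)
    (cx,cy),r=cv2.minEnclosingCircle(q); print("head circle",cx,cy,r,"mean",q.mean(0),"z",W[m][:,2].mean())
    s=sel(W,(cx/1000,cy/1000),.0165,.062,.0705); a=W[s][:,:2]*1000
    vx,vy,x0,y0=cv2.fitLine(a.astype(np.float32),cv2.DIST_HUBER,0,.01,.01).ravel()
    print("slot depth",len(a),"ang",np.degrees(np.arctan2(vy,vx))%180,"at",x0,y0,a.mean(0))
    g=p.mean(-1); d=sel(W,(cx/1000,cy/1000),.0165,.06,.08); D=d&(g<np.percentile(g[d],20))
    b=(W[D][:,:2]*1000).astype(np.float32); vx,vy,x0,y0=cv2.fitLine(b,cv2.DIST_HUBER,0,.01,.01).ravel()
    print("slot dark",len(b),"ang",np.degrees(np.arctan2(vy,vx))%180,"at",x0,y0)
E
python3 - <<'E'
from slot import *
z=np.load('w2.npz'); p,W=z['p'],z['W']
slot(p,W)
t=np.array([.5474,.0669]); a=np.radians(78.7); 
m=sel(W,t,.06,.115,.205)
X=(W[m][:,:2]-t)*1000; tx=X@[np.cos(a),np.sin(a)]; ty=X@[np.sin(a),-np.cos(a)]; zz=W[m][:,2]
for lo,hi in((.125,.137),(.137,.146),(.147,.175),(.182,.198)):
    k=(zz>lo)&(zz<hi)&(abs(ty)<22)&(abs(tx)<25)
    if k.sum(): print(lo,k.sum(),"tx",np.percentile(tx[k],[2,50,98]).round(1),"ty",np.percentile(ty[k],[2,50,98]).round(1),"z",zz[k].min())
i=optics.camera_info('wrist')
E
```

```text
head circle 561.6724853515625 148.67539978027344 18.597431182861328 mean [562.0578  149.25539] z 0.07398967666808345
slot depth 154 ang 77.74251 at 561.90955 148.64673 [561.66635903 148.40178075]
slot dark 135 ang 78.51272 at 562.1286 149.05812
0.125 3 tx [10.6 10.7 11. ] ty [-0.5  0.5  1.4] z 0.13192416905599635
0.137 23 tx [ 5.   9.4 11. ] ty [-4.1  0.4  2.5] z 0.13708769008995583
0.147 9 tx [5.5 6.4 6.8] ty [-3.3  0.4  3.1] z 0.14795701627004804
```

```bash
python3 -m creep '[{"wx":0,"wy":0,"wz":0,"tx":25,"ty":-1,"tz":0,"gripper":-1},{"wx":0,"wy":0,"wz":0,"tx":55,"ty":-2,"tz":0,"gripper":-1},{"wx":0,"wy":0,"wz":0,"tx":74,"ty":-2.2,"tz":10,"gripper":-1},{"wx":0,"wy":0,"wz":0,"tx":81.5,"ty":-2.2,"tz":30,"gripper":-1},{"wx":0,"wy":0,"wz":0,"tx":81.5,"ty":-2.2,"tz":45,"gripper":-1}]' && python3 -m creep '[{"wx":0,"wy":0,"wz":0,"tx":0,"ty":0,"tz":2,"gripper":-1},{"wx":0,"wy":0,"wz":0,"tx":0,"ty":0,"tz":2,"gripper":-1},{"wx":0,"wy":0,"wz":0,"tx":0,"ty":0,"tz":2,"gripper":-1}]'; python3 - <<'E'
from h import *
o=get_obs();print(o['time_s'],o['tool_pos'],o['tool_rot'])
a=np.radians(o['tool_rot'][2]);X=np.array([561.2,147.2])-o['tool_pos'][:2]*1000
print(X@[np.cos(a),np.sin(a)],X@[np.sin(a),-np.cos(a)])
E
```

```text
time_s: 6.4
tool_pos: [0.5611, 0.1516, 0.1905]
tool_rot: [180.0, -0.1, 78.9]
force: [0.1, -0.8, -1.2]
grip_width: 0.0238
grasp_force: 44.5
time_s: 6.65
tool_pos: [0.5619, 0.1481, 0.1899]
tool_rot: [180.0, 0.0, 78.7]
force: [0.9, 0.5, -1.2]
grip_width: 0.0235
grasp_force: 44.5
6.65 [0.56193272 0.14806923 0.18985092] [1.79950564e+02 5.66797824e-03 7.86608002e+01]
-0.996330013467269 -0.5475091341820553
```

```bash
python3 -m creep '[{"wx":0,"wy":0,"wz":0,"tx":-1,"ty":-0.5,"tz":5,"gripper":-1},{"wx":0,"wy":0,"wz":0,"tx":-1,"ty":-0.5,"tz":9,"gripper":-1},{"wx":0,"wy":0,"wz":0,"tx":-1,"ty":-0.5,"tz":11,"gripper":-1},{"wx":0,"wy":0,"wz":0,"tx":-1,"ty":-0.5,"tz":12.5,"gripper":-1},{"wx":0,"wy":0,"wz":0,"tx":-1,"ty":-0.5,"tz":14,"gripper":-1}]' ; python3 -m creep '[{"wx":0,"wy":0,"wz":0,"tx":0,"ty":0,"tz":0,"gripper":-1},{"wx":0,"wy":0,"wz":0,"tx":0,"ty":0,"tz":0,"gripper":-1}]'
```

```text
time_s: 7.07
tool_pos: [0.5607, 0.148, 0.1751]
tool_rot: [180.0, 0.0, 78.7]
force: [-0.4, 0.7, -1.8]
grip_width: 0.0238
grasp_force: 44.5
time_s: 7.23
tool_pos: [0.5607, 0.1481, 0.1751]
tool_rot: [-180.0, 0.0, 78.8]
force: [0.7, 0.9, -1.7]
grip_width: 0.0238
grasp_force: 44.5
```

The tip is at 71 mm with no contact force, so the blade is in the slot. I seat it to the floor.

```bash
python3 -m creep '[{"wx":0,"wy":0,"wz":0,"tx":0,"ty":0,"tz":1,"gripper":-1},{"wx":0,"wy":0,"wz":0,"tx":0,"ty":0,"tz":2,"gripper":-1},{"wx":0,"wy":0,"wz":0,"tx":0,"ty":0,"tz":2.5,"gripper":-1},{"wx":0,"wy":0,"wz":0,"tx":0,"ty":0,"tz":2.5,"gripper":-1},{"wx":0,"wy":0,"wz":0,"tx":0,"ty":0,"tz":2.5,"gripper":-1}]'; python3 -c "
from h import *
o=get_obs();print(o['tool_pos'],o['tool_rot'],o['qpos'],o['wrist_torque'])"
```

```text
time_s: 7.65
tool_pos: [0.5607, 0.1481, 0.1726]
tool_rot: [-180.0, 0.0, 78.8]
force: [0.3, -0.1, -2.1]
grip_width: 0.0237
grasp_force: 44.5
[0.5606536  0.14810044 0.17258887] [-1.79998227e+02  6.56635157e-03  7.87534672e+01] [ 21.56152916  15.78385273 -45.84620375  94.41192463  11.6744119
  74.76067876 -37.54006049] [-0.06331061 -0.09239397 -0.03318061]
```

```bash
for i in 1; do python3 -m creep '[{"wx":0,"wy":0,"wz":5,"tx":0,"ty":-0.1,"tz":0,"gripper":-1},{"wx":0,"wy":0,"wz":11,"tx":0.1,"ty":-0.3,"tz":0,"gripper":-1},{"wx":0,"wy":0,"wz":18,"tx":0.2,"ty":-0.5,"tz":0,"gripper":-1},{"wx":0,"wy":0,"wz":25,"tx":0.3,"ty":-0.6,"tz":0,"gripper":-1},{"wx":0,"wy":0,"wz":30,"tx":0.4,"ty":-0.75,"tz":0,"gripper":-1}]'; done; python3 -c "
from h import *
o=get_obs();print(o['qpos'][6],o['wrist_torque'])"
python3 -m creep '[{"wx":0,"wy":0,"wz":6,"tx":0,"ty":-0.1,"tz":0,"gripper":-1},{"wx":0,"wy":0,"wz":12,"tx":0.1,"ty":-0.3,"tz":0,"gripper":-1},{"wx":0,"wy":0,"wz":18,"tx":0.2,"ty":-0.5,"tz":0,"gripper":-1},{"wx":0,"wy":0,"wz":24,"tx":0.3,"ty":-0.6,"tz":0,"gripper":-1},{"wx":0,"wy":0,"wz":28,"tx":0.4,"ty":-0.7,"tz":0,"gripper":-1}]';  python3 -c "
from h import *
o=get_obs();print(o['qpos'][6],o['wrist_torque'])"
```

```text
time_s: 8.07
tool_pos: [0.5602, 0.1489, 0.1726]
tool_rot: [180.0, -0.0, 48.4]
force: [-0.1, -0.2, -2.8]
grip_width: 0.0236
grasp_force: 44.5
-66.7947933159663 [ 0.08767643 -0.23864983  0.10213409]
time_s: 8.48
tool_pos: [0.56, 0.1502, 0.1726]
tool_rot: [-180.0, -0.1, 20.5]
force: [1.9, 1.0, -3.0]
grip_width: 0.0234
grasp_force: 44.5
-93.95980002637768 [ 0.38255826 -0.31734112  0.11528855]
```

```bash
python3 -m creep '[{"wx":0,"wy":0,"wz":4,"tx":0.1,"ty":-0.1,"tz":0,"gripper":-1},{"wx":0,"wy":0,"wz":8,"tx":0.2,"ty":-0.2,"tz":0,"gripper":-1},{"wx":0,"wy":0,"wz":12,"tx":0.2,"ty":-0.3,"tz":0,"gripper":-1},{"wx":0,"wy":0,"wz":15,"tx":0.2,"ty":-0.3,"tz":0,"gripper":-1},{"wx":0,"wy":0,"wz":16,"tx":0.2,"ty":-0.3,"tz":0,"gripper":-1}]';  python3 -c "
from h import *
o=get_obs();print(o['qpos'][6],o['wrist_torque'])"
python3 -m creep '[{"wx":0,"wy":0,"wz":1,"tx":0,"ty":0,"tz":0,"gripper":-1},{"wx":0,"wy":0,"wz":2,"tx":0,"ty":0,"tz":0,"gripper":-1},{"wx":0,"wy":0,"wz":3,"tx":0,"ty":0,"tz":0,"gripper":-1},{"wx":0,"wy":0,"wz":3,"tx":0,"ty":0,"tz":0,"gripper":-1}]';  python3 -c "
from h import *
o=get_obs();print(o['qpos'][6],o['wrist_torque'])"
```

```text
time_s: 8.9
tool_pos: [0.5602, 0.1509, 0.1727]
tool_rot: [-179.9, -0.1, 4.7]
force: [1.6, 1.8, -4.4]
grip_width: 0.0238
grasp_force: 44.5
-109.38696802359955 [ 0.64512698 -0.4345788   0.11601072]
time_s: 9.23
tool_pos: [0.56, 0.1504, 0.1727]
tool_rot: [-179.9, -0.0, 1.7]
force: [2.2, 2.4, -3.1]
grip_width: 0.0236
grasp_force: 44.6
-112.24732672728715 [ 1.01916317 -0.62143314  0.13633026]
```

```bash
for k in 1 2; do [ $k = 1 ] && python3 -m creep '[{"wx":0,"wy":0,"wz":1,"tx":0,"ty":0,"tz":0,"gripper":-1},{"wx":0,"wy":0,"wz":2,"tx":0,"ty":0,"tz":0,"gripper":-1},{"wx":0,"wy":0,"wz":3,"tx":0,"ty":0,"tz":0,"gripper":-1},{"wx":0,"wy":0,"wz":3,"tx":0,"ty":0,"tz":0,"gripper":-1}]';done;  python3 - <<'E'
from h import *
o=get_obs();print(o['qpos'][6],o['wrist_torque'])
p,W=cloud('scene'); np.savez('s3.npz',p=p,W=W)
cv2.imwrite('pics/s3.png',cv2.resize(p[180:290,320:440,::-1],None,fx=5,fy=5,interpolation=cv2.INTER_CUBIC))
m=sel(W,(.562,.149),.06,.053,.066); q=W[m][:,:2]-[.562,.1488]; k=np.hypot(*q.T)>.022; print(k.sum(),np.degrees(np.arctan2(*q[k].mean(0)[::-1])),rect(W,m))
E
```

```text
time_s: 9.57
tool_pos: [0.56, 0.1502, 0.1727]
tool_rot: [-180.0, -0.0, -1.3]
force: [1.2, 2.9, -3.4]
grip_width: 0.0237
grasp_force: 44.8
-115.19716881490234 [ 1.26061366 -0.6790694   0.10840716]
115 -169.571143493793 (152, (542.5277709960938, 137.53744506835938), (59.440223693847656, 77.70813751220703), 86.45287322998047)
```

View pics/s3.png

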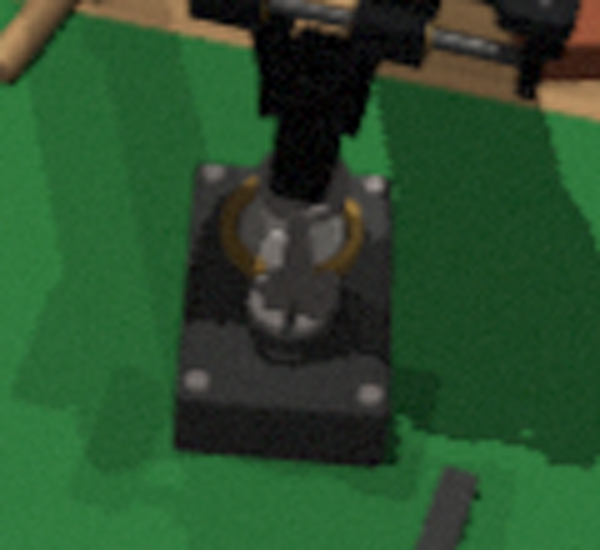

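The tongue has swung over towards the bangle (at about (300,260) in the crop) and is nearly closed. The torque has not risen yet, so I keep turning to the stop.

```bash
T="from h import *
o=get_obs();print(o['qpos'][6],o['wrist_torque'])"
python3 -m creep '[{"wx":0,"wy":0,"wz":1,"tx":0,"ty":0,"tz":0,"gripper":-1},{"wx":0,"wy":0,"wz":2,"tx":0,"ty":0,"tz":0,"gripper":-1},{"wx":0,"wy":0,"wz":3,"tx":0,"ty":0,"tz":0,"gripper":-1},{"wx":0,"wy":0,"wz":3,"tx":0,"ty":0,"tz":0,"gripper":-1}]'; python3 -c "$T"
python3 -m creep '[{"wx":0,"wy":0,"wz":1,"tx":0,"ty":0,"tz":0,"gripper":-1},{"wx":0,"wy":0,"wz":2,"tx":0,"ty":0,"tz":0,"gripper":-1},{"wx":0,"wy":0,"wz":3,"tx":0,"ty":0,"tz":0,"gripper":-1},{"wx":0,"wy":0,"wz":3,"tx":0,"ty":0,"tz":0,"gripper":-1}]'; python3 -c "$T"
```

```text
time_s: 9.95
tool_pos: [0.5599, 0.1502, 0.1727]
tool_rot: [-180.0, -0.0, -4.3]
force: [2.3, 4.0, -4.3]
grip_width: 0.0237
grasp_force: 44.8
-118.11657157515482 [ 1.56427675 -0.73900593  0.24141827]
time_s: 10.28
tool_pos: [0.5599, 0.1502, 0.1727]
tool_rot: [-180.0, -0.0, -7.3]
force: [2.3, 4.6, -2.9]
grip_width: 0.0234
grasp_force: 44.9
-121.04054630657926 [ 1.64577943 -0.79441279  0.4385932 ]
```

The torque has climbed from 0.11 to 0.44 N·m, so the screw is at its end stop. I back off into the play and lift.

```bash
python3 -m creep '[{"wx":0,"wy":0,"wz":-3,"tx":0,"ty":0,"tz":0,"gripper":-1},{"wx":0,"wy":0,"wz":-6,"tx":0,"ty":0,"tz":0,"gripper":-1},{"wx":0,"wy":0,"wz":-9,"tx":0,"ty":0,"tz":0,"gripper":-1},{"wx":0,"wy":0,"wz":-9,"tx":0,"ty":0,"tz":0,"gripper":-1}]'; python3 -c "
from h import *
o=get_obs();print(o['qpos'][6],o['wrist_torque'])"
python3 -m creep '[{"wx":0,"wy":0,"wz":0,"tx":0,"ty":0,"tz":-3,"gripper":-1},{"wx":0,"wy":0,"wz":0,"tx":0,"ty":0,"tz":-8,"gripper":-1},{"wx":0,"wy":0,"wz":0,"tx":0,"ty":0,"tz":-20,"gripper":-1},{"wx":0,"wy":0,"wz":0,"tx":0,"ty":0,"tz":-45,"gripper":-1},{"wx":0,"wy":0,"wz":0,"tx":0,"ty":0,"tz":-72,"gripper":-1}]'; python3 -c "
from h import *
o=get_obs();print(o['qpos'][6],o['wrist_torque'])"
```

```text
time_s: 10.62
tool_pos: [0.5597, 0.1495, 0.1727]
tool_rot: [180.0, 0.0, 1.8]
force: [1.2, 4.0, -2.8]
grip_width: 0.0238
grasp_force: 44.9
-112.19363331842244 [ 1.37867536 -0.486743    0.03380959]
time_s: 11.03
tool_pos: [0.559, 0.1472, 0.2452]
tool_rot: [179.8, 0.2, 1.6]
force: [0.3, -0.1, -1.5]
grip_width: 0.0238
grasp_force: 44.9
-111.09507131142448 [ 0.05388142 -0.10159043  0.00900763]
```

```bash
python3 -m creep '[{"wx":0,"wy":0,"wz":-6,"tx":-6,"ty":30,"tz":0,"gripper":-1},{"wx":0,"wy":0,"wz":-13,"tx":-14,"ty":68,"tz":0,"gripper":-1},{"wx":0,"wy":0,"wz":-20,"tx":-22,"ty":106,"tz":0,"gripper":-1},{"wx":0,"wy":0,"wz":-27,"tx":-30,"ty":144,"tz":0,"gripper":-1},{"wx":0,"wy":0,"wz":-33,"tx":-38,"ty":180,"tz":0,"gripper":-1}]'
python3 -m creep '[{"wx":0,"wy":0,"wz":-7,"tx":-20,"ty":20,"tz":0,"gripper":-1},{"wx":0,"wy":0,"wz":-14,"tx":-38,"ty":39,"tz":0,"gripper":-1},{"wx":0,"wy":0,"wz":-21,"tx":-52,"ty":53,"tz":0,"gripper":-1},{"wx":0,"wy":0,"wz":-28,"tx":-62,"ty":63,"tz":0,"gripper":-1},{"wx":0,"wy":0,"wz":-34,"tx":-67,"ty":68,"tz":0,"gripper":-1}]'
python3 -m creep '[{"wx":0,"wy":0,"wz":-6,"tx":0,"ty":0,"tz":0,"gripper":-1},{"wx":0,"wy":0,"wz":-10,"tx":0,"ty":0,"tz":0,"gripper":-1},{"wx":0,"wy":0,"wz":-10,"tx":0,"ty":0,"tz":0,"gripper":-1},{"wx":0,"wy":0,"wz":-10,"tx":0,"ty":0,"tz":0,"gripper":-1}]'
python3 - <<'E'
from h import *
o=get_obs();print(o['tool_pos'],o['tool_rot'],o['qpos'])
p,W=cloud('top')
cv2.imwrite('pics/t4.png',cv2.resize(p[150:270,200:520,::-1],None,fx=2.5,fy=2.5,interpolation=cv2.INTER_CUBIC))
m=sel(W,(.563,.1488),.06,.053,.066); q=W[m][:,:2]-[.563,.1488]; k=np.hypot(*q.T)>.022; print('tongue',k.sum(),np.degrees(np.arctan2(*q[k].mean(0)[::-1])))
print([(r['point'],r['confidence']) for q in('bangle','hole0') for r in nets.place_of(q,'top')[:3]])
# tilt/offset of the driver in hand, wrist view
p,W=cloud('wrist'); t=o['tool_pos'][:2]; a=np.radians(o['tool_rot'][2])
m=sel(W,t,.06,.115,.215); X=(W[m][:,:2]-t)*1000; tx=X@[np.cos(a),np.sin(a)]; ty=X@[np.sin(a),-np.cos(a)]; zz=W[m][:,2]-o['tool_pos'][2]
for lo,hi in((-.112,-.098),(-.098,-.09),(-.09,-.06),(-.03,-.015)):
    k=(zz>lo)&(zz<hi)&(abs(ty)<24)&(abs(tx)<28)
    if k.sum(): print(lo,k.sum(),"tx",np.percentile(tx[k],[2,50,98]).round(1),"ty",np.percentile(ty[k],[2,50,98]).round(1),zz[k].min())
E
```

```text
time_s: 11.45
tool_pos: [0.5284, -0.0251, 0.2461]
tool_rot: [179.8, 0.1, 32.9]
force: [1.1, 0.1, -0.9]
grip_width: 0.0236
grasp_force: 44.9
time_s: 11.87
tool_pos: [0.5081, -0.1199, 0.2459]
tool_rot: [180.0, 0.2, 66.7]
force: [-0.1, 0.3, -1.5]
grip_width: 0.0235
grasp_force: 44.9
time_s: 12.2
tool_pos: [0.5093, -0.1161, 0.2456]
tool_rot: [180.0, 0.1, 76.5]
force: [0.7, 0.5, -0.8]
grip_width: 0.0237
grasp_force: 44.9
[ 0.50930635 -0.11613674  0.24559307] [1.79988812e+02 1.10054342e-01 7.64854736e+01] [ 36.64592117   3.0049029  -27.66673381  96.39180799   1.52434446
  80.94697126  -4.74276679]
tongue 256 -170.91135494932584
[([0.5033, 0.1372, 0.0473], 0.64), ([0.5115, -0.127, 0.0971], 0.56)]
-0.112 5 tx [11.1 11.3 11.4] ty [-1.  -0.   0.9] -0.10461602330057526
-0.098 23 tx [ 7.2  9.3 11.5] ty [-2.  -0.1  0.9] -0.09573121602633305
-0.09 15 tx [5.3 7.1 7.6] ty [-3.7 -0.1  3.5] -0.08991223406741292
```

View pics/t4.png

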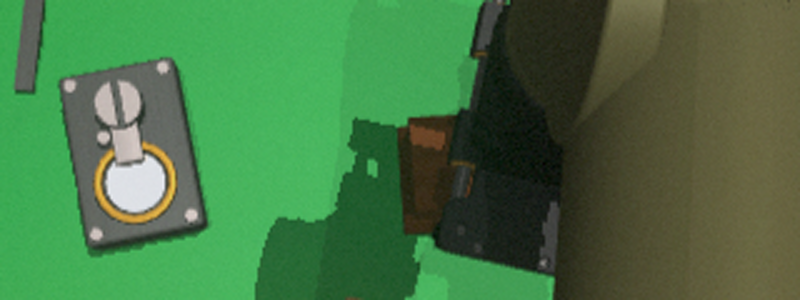

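The tongue now lies over the bangle's near rim (127,145) beside the pin (103,137), at about -170°; the bangle is still in place. Next I centre the driver over its hole.

```bash
python3 -m creep '[{"wx":0,"wy":0,"wz":-1,"tx":-6,"ty":2.3,"tz":0,"gripper":-1},{"wx":0,"wy":0,"wz":-2,"tx":-11.9,"ty":4.6,"tz":0,"gripper":-1},{"wx":0,"wy":0,"wz":-2,"tx":-11.9,"ty":4.6,"tz":10,"gripper":-1},{"wx":0,"wy":0,"wz":-2,"tx":-11.9,"ty":4.6,"tz":20,"gripper":-1},{"wx":0,"wy":0,"wz":-2,"tx":-11.9,"ty":4.6,"tz":22,"gripper":-1}]'
python3 -m creep '[{"wx":0,"wy":0,"wz":0,"tx":0,"ty":0,"tz":0,"gripper":-1},{"wx":0,"wy":0,"wz":0,"tx":0,"ty":0,"tz":0,"gripper":-1},{"wx":0,"wy":0,"wz":0,"tx":0,"ty":0,"tz":0,"gripper":-1}]'
python3 - <<'E'
from h import *
o=get_obs();print(o['tool_pos'],o['tool_rot'])
p,W=cloud('scene')
cv2.imwrite('pics/s5.png',cv2.resize(p[100:240,170:330,::-1],None,fx=4,fy=4,interpolation=cv2.INTER_CUBIC))
for q in('driver_tip','hole0'):
  for c in('scene','wrist'):
    if c=='wrist' and q=='driver_tip': optics.read_camera(c)
    print(q,c,[(np.round(r['point'],4),round(r['confidence'],2)) for r in nets.place_of(q,c)[:3]])
E
```

```text
time_s: 12.82
tool_pos: [0.51, -0.1269, 0.2199]
tool_rot: [-179.8, -0.0, 78.7]
force: [-0.2, 0.1, -2.8]
grip_width: 0.0234
grasp_force: 44.9
time_s: 13.07
tool_pos: [0.5116, -0.1274, 0.2228]
tool_rot: [180.0, 0.0, 78.7]
force: [0.5, -0.0, -1.4]
grip_width: 0.0238
grasp_force: 44.9
[ 0.51162335 -0.12736438  0.22281949] [1.79986454e+02 9.38137855e-03 7.87075703e+01]
driver_tip scene [(array([ 0.5124, -0.1253,  0.1178]), 0.56)]
driver_tip wrist [(array([ 0.5136, -0.1302,  0.1225]), 0.8)]
hole0 scene [(array([ 0.5137, -0.1997,  0.1007]), 0.91), (array([ 0.5108, -0.1284,  0.0983]), 0.78), (array([ 0.5163, -0.2725,  0.1035]), 0.68)]
hole0 wrist [(array([ 0.5171, -0.1309,  0.1001]), 0.84), (array([ 0.5167, -0.2747,  0.0999]), 0.71)]
```

View pics/s5.png

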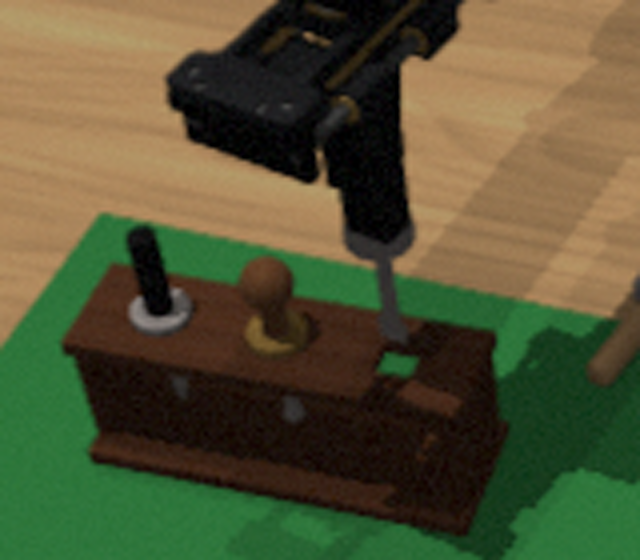

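The green of the free hole shows at (395,362) with the tip just above it. I descend, watching the force.

```bash
python3 -m creep '[{"wx":0,"wy":0,"wz":0,"tx":-1.5,"ty":-0.3,"tz":0,"gripper":-1},{"wx":0,"wy":0,"wz":0,"tx":-1.5,"ty":-0.3,"tz":8,"gripper":-1},{"wx":0,"wy":0,"wz":0,"tx":-1.5,"ty":-0.3,"tz":15,"gripper":-1},{"wx":0,"wy":0,"wz":0,"tx":-1.5,"ty":-0.3,"tz":20,"gripper":-1},{"wx":0,"wy":0,"wz":0,"tx":-1.5,"ty":-0.3,"tz":25,"gripper":-1}]'
python3 -m creep '[{"wx":0,"wy":0,"wz":0,"tx":0,"ty":0,"tz":4,"gripper":-1},{"wx":0,"wy":0,"wz":0,"tx":0,"ty":0,"tz":8,"gripper":-1},{"wx":0,"wy":0,"wz":0,"tx":0,"ty":0,"tz":8,"gripper":-1}]'
```

```text
time_s: 13.78
tool_pos: [0.5104, -0.129, 0.1964]
tool_rot: [-179.9, -0.0, 78.7]
force: [-1.0, 0.7, -1.8]
grip_width: 0.0238
grasp_force: 44.9
time_s: 14.03
tool_pos: [0.5103, -0.1289, 0.1886]
tool_rot: [-179.9, -0.0, 78.7]
force: [-0.1, 0.2, -0.9]
grip_width: 0.0237
grasp_force: 44.9
```

```bash
python3 -m creep '[{"wx":0,"wy":0,"wz":0,"tx":0,"ty":0,"tz":14,"gripper":-1},{"wx":0,"wy":0,"wz":0,"tx":0,"ty":0,"tz":30,"gripper":-1},{"wx":0,"wy":0,"wz":0,"tx":0,"ty":0,"tz":45,"gripper":-1},{"wx":0,"wy":0,"wz":0,"tx":0,"ty":0,"tz":55,"gripper":-1},{"wx":0,"wy":0,"wz":0,"tx":0,"ty":0,"tz":59,"gripper":-1}]'
python3 -m creep '[{"wx":0,"wy":0,"wz":0,"tx":0,"ty":0,"tz":1,"gripper":-1},{"wx":0,"wy":0,"wz":0,"tx":0,"ty":0,"tz":2,"gripper":-1},{"wx":0,"wy":0,"wz":0,"tx":0,"ty":0,"tz":2,"gripper":-1}]'
```

```text
time_s: 14.45
tool_pos: [0.51, -0.1289, 0.1291]
tool_rot: [-179.9, -0.0, 78.7]
force: [0.0, -0.3, -2.3]
grip_width: 0.0239
grasp_force: 44.9
time_s: 14.7
tool_pos: [0.5115, -0.1292, 0.1294]
tool_rot: [179.9, 0.0, 78.7]
force: [0.1, -0.4, -1.9]
grip_width: 0.0237
grasp_force: 44.9
```

```bash
python3 -m creep '[{"wx":0,"wy":0,"wz":0,"tx":0,"ty":0,"tz":1,"gripper":-1},{"wx":0,"wy":0,"wz":0,"tx":0,"ty":0,"tz":1.5,"gripper":-1},{"wx":0,"wy":0,"wz":0,"tx":0,"ty":0,"tz":1.5,"gripper":-1},{"wx":0,"wy":0,"wz":0,"tx":0,"ty":0,"tz":1.5,"gripper":-1}]'; python3 -c "
from h import *
optics.read_camera('wrist');o=get_obs();print(o['tool_pos'],o['force'])"
```

```text
time_s: 15.03
tool_pos: [0.511, -0.1291, 0.1274]
tool_rot: [180.0, 0.0, 78.7]
force: [-0.7, 0.4, -2.3]
grip_width: 0.0239
grasp_force: 44.9
[ 0.5109818  -0.12913402  0.127313  ] [ 0.32092625 -0.23729451 -1.89060492]
```

```bash
python3 -m creep '[{"wx":0,"wy":0,"wz":0,"tx":0,"ty":0,"tz":0.7,"gripper":-1},{"wx":0,"wy":0,"wz":0,"tx":0,"ty":0,"tz":1.3,"gripper":-1},{"wx":0,"wy":0,"wz":0,"tx":0,"ty":0,"tz":1.3,"gripper":-1},{"wx":0,"wy":0,"wz":0,"tx":0,"ty":0,"tz":1.3,"gripper":-1}]'
```

```text
time_s: 15.42
tool_pos: [0.511, -0.1291, 0.1261]
tool_rot: [180.0, 0.0, 78.7]
force: [-0.0, -1.0, -0.3]
grip_width: 0.0235
grasp_force: 44.9
```

```bash
python3 -m creep '[{"wx":0,"wy":0,"wz":0,"tx":0,"ty":0,"tz":0,"gripper":-0.3},{"wx":0,"wy":0,"wz":0,"tx":0,"ty":0,"tz":0,"gripper":0},{"wx":0,"wy":0,"wz":0,"tx":0,"ty":0,"tz":0,"gripper":1},{"wx":0,"wy":0,"wz":0,"tx":0,"ty":0,"tz":0,"gripper":1},{"wx":0,"wy":0,"wz":0,"tx":0,"ty":0,"tz":0,"gripper":1}]'
python3 -m creep '[{"wx":0,"wy":0,"wz":0,"tx":0,"ty":0,"tz":0,"gripper":1},{"wx":0,"wy":0,"wz":0,"tx":0,"ty":0,"tz":0,"gripper":1},{"wx":0,"wy":0,"wz":0,"tx":0,"ty":0,"tz":0,"gripper":1},{"wx":0,"wy":0,"wz":0,"tx":0,"ty":0,"tz":0,"gripper":1},{"wx":0,"wy":0,"wz":0,"tx":0,"ty":0,"tz":0,"gripper":1}]'
python3 -m creep '[{"wx":0,"wy":0,"wz":0,"tx":0,"ty":0,"tz":-10,"gripper":1},{"wx":0,"wy":0,"wz":0,"tx":0,"ty":0,"tz":-40,"gripper":1},{"wx":0,"wy":0,"wz":0,"tx":0,"ty":0,"tz":-80,"gripper":1},{"wx":0,"wy":0,"wz":0,"tx":0,"ty":0,"tz":-115,"gripper":1},{"wx":0,"wy":0,"wz":0,"tx":0,"ty":0,"tz":-140,"gripper":1}]'
python3 -m creep '[{"wx":0,"wy":0,"wz":0,"tx":30,"ty":0,"tz":-10,"gripper":1},{"wx":0,"wy":0,"wz":0,"tx":60,"ty":0,"tz":-20,"gripper":1},{"wx":0,"wy":0,"wz":0,"tx":95,"ty":0,"tz":-20,"gripper":1},{"wx":0,"wy":0,"wz":0,"tx":110,"ty":0,"tz":-20,"gripper":1},{"wx":0,"wy":0,"wz":0,"tx":110,"ty":0,"tz":-20,"gripper":1}]'
python3 - <<'E'
from h import *
for c in('scene','top'):
    p,W=cloud(c)
    if c=='scene': cv2.imwrite('pics/s6.png',cv2.resize(p[120:290,170:430,::-1],None,fx=3,fy=3,interpolation=cv2.INTER_CUBIC))
    m=sel(W,(.512,-.126),.03,.172,.2); print(c,rect(W,m),'top z',np.percentile(W[m][:,2],90) if m.any() else 0)
    m=sel(W,(.563,.1488),.06,.053,.066); q=W[m][:,:2]-[.563,.1488]; k=np.hypot(*q.T)>.022; print('tongue',k.sum(),np.degrees(np.arctan2(*q[k].mean(0)[::-1])))
    for q in('driver_grip','driver_tip','bangle','scriber','burnisher'): print(q,[(np.round(r['point'],3),round(r['confidence'],2)) for r in nets.place_of(q,c)[:1]])
E
```

```text
time_s: 15.83
tool_pos: [0.5109, -0.1291, 0.1258]
tool_rot: [180.0, 0.0, 78.7]
force: [0.1, 0.0, -0.2]
grip_width: 0.0489
grasp_force: 0.0
time_s: 16.25
tool_pos: [0.5109, -0.1291, 0.1258]
tool_rot: [-180.0, 0.0, 78.7]
force: [0.1, -0.8, 0.2]
grip_width: 0.0818
grasp_force: 0.0
time_s: 16.67
tool_pos: [0.5119, -0.1291, 0.2703]
tool_rot: [179.7, 0.0, 78.7]
force: [0.5, -0.3, -0.2]
grip_width: 0.0869
grasp_force: 0.0
time_s: 17.08
tool_pos: [0.533, -0.0154, 0.2873]
tool_rot: [179.9, -0.1, 79.2]
force: [0.3, 1.1, 0.9]
grip_width: 0.0871
grasp_force: 0.0
scene (138, (512.5662841796875, -127.15998840332031), (31.699604034423828, 25.451265335083008), 79.49427032470703) top z 0.18291248084391434
tongue 148 -171.0894563215153
driver_grip [(array([ 0.513, -0.122,  0.144]), 0.67)]
driver_tip [(array([ 0.51 , -0.129,  0.021]), 0.76)]
bangle [(array([ 0.512, -0.199,  0.019]), 0.59)]
scriber []
burnisher [(array([ 0.514, -0.196,  0.019]), 0.65)]
top 0 top z 0
tongue 257 -170.95115773320214
driver_grip []
driver_tip []
bangle [(array([0.507, 0.136, 0.046]), 0.73)]
scriber [(array([ 0.518, -0.277,  0.023]), 0.64)]
burnisher []
```

View pics/s6.png

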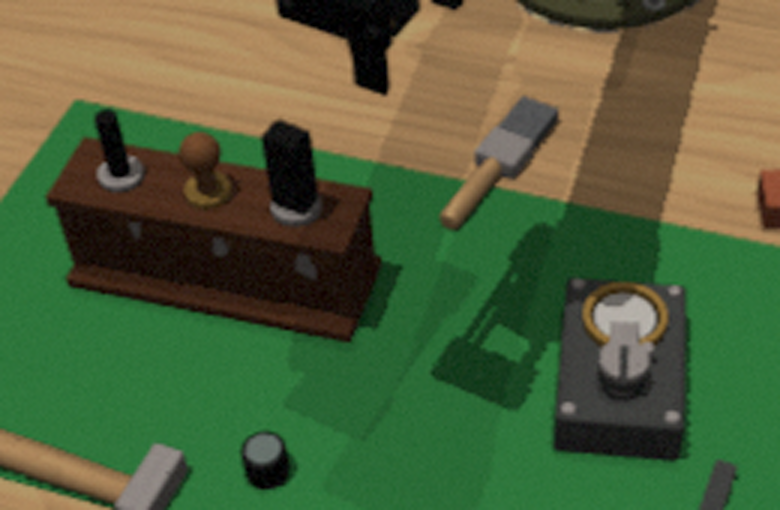

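The driver stands fully down in its hole (295,175), with its top at 183 mm. The tongue is closed over the bangle (625,335), and the other tools are in place. The robot is clear of everything, so I hand in.

```bash
python3 -c "
from cell import env
print(env.sign_off())"
```

```text
the job is handed in; nothing more can be done
None
```

The job is handed in at about 17 s of the 58 s: the keeper was turned to its end stop with the screwdriver, its tongue lies over the bangle beside the stop pin, and the screwdriver stands fully down in its rack hole, with the bangle and other two tools in place.

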